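Tip the plaster mould onto the drying rack and start the dryer

ROBOT

A 7-joint arm with a two-finger parallel gripper is mounted at the origin on the work surface. World frame = base frame: x ahead of the robot, y to its left, z up, the work surface at z = 0. Lengths are in m, angles in rad, forces in N, time in s.
With the tool pointing down it reaches from about 0.35 to 0.9 m from the base axis. Payload 7.2 kg.
Tool frame: the origin (TCP) lies on the mounting face of the last link; the fingertips stand 182 mm ahead of it and the grasp point (between the pads) lies 163 mm ahead of it (hold_point_z is the z of the grasp point in the tool frame, in m); z points along the fingers, y is the line along which they close (so a half turn about z gives the same grasp; the last joint's range is limited). The gripper opens to 88 mm and grips with 3 to 60 N. Pads are 20 mm wide; open, the fingers measure 115 mm over their backs; the gripper's body (75 mm by 178 mm) begins 61 mm behind the grasp point.
Start: joints at [-0.068, 0.411, -0.013, 1.596, 0.006, 1.134, -0.082], TCP at [0.625, -0, 0.405] pointing down, gripper open.
Joint ranges: [-2.95, 2.95], [-0.29, 1.99], [-1.47, 1.44], [0.14, 2.54], [-1.03, 4.17], [0.13, 1.85], [-2.86, 2.86]. Speed limits (rad/s): [2.39, 2.39, 3.01, 3.01, 3.14, 3.14, 3.14].

INTERFACE

Orientations are given as a 3x3 rotation matrix whose columns are the frame's x, y, z axes.
In Python, from bench import sense, capture, calibration, job_done, hold_point_z gives the robot as it stands.
- The arm moves only by the tool jog_arm, never from a script. Its argument "steps" is a list of rows, each a list of 5 numbers: the closure, from -1 (fully open) to 1 (shut), then the shift along the tool's x, y, z scaled (see below), then the turn about the tool's z scaled (see below). In form: [[jaw, x, y, z, twist], ...]. A call has 1 to 20 rows; each row is the pose to reach, as a shift and turn from the pose commanded when the call began, along the tool's axes at that moment, turning the shorter way round; what a row does not reach only later rows make up. The controller multiplies each number of a shift by 250 mm and each number of a turn by pi rad. A row lasts 1/10 s, in which the tool goes at most 50 mm and 8.59 degrees, less where a joint would pass 70% of its speed; a pose out of reach is approached as far as the arm can. A call with a number of a shift or a turn outside -1 to 1 is refused whole. A call with a gripper value outside its range is refused whole. The fingers move at their own pace and stop on an object; the grip force is fixed at half the most. Time passes only in rows, so rows that repeat a pose let the fingers close. It gives the time, the measured TCP pose, the force, the opening and the grip force at its end, in the units of the state.
- sense(): the state, without advancing time (a new reading comes with each control period).
- capture(name): name is "scene" or "side" or "wrist"; returns the picture (420x560x3 uint8, red, green, blue); there is no depth.
- calibration(name): a dict with "fx", "fy", "cx", "cy" (pixels), "rvec" (rotation vector, rad) and "tvec" (3), from world to camera coordinates, as OpenCV has them. Camera axes: x right, y down, z forward; pixel columns grow to the right and rows downward; lengths in m; the calibration is good to about 2 mm. A picture is of the moment at which its call begins: read the wrist's pose just before it. calibration takes no time and is no camera call; for the wrist camera it gives the pose at the moment of the call.
- job_done(): hands the job in; it is judged then, once.
The state is a dict: "clock": time; "joint_positions": joint angles; "joint_vel": joint speeds; "joint_torque": joint torques, N m; "tool_pos": TCP position; "eef_rot": TCP orientation; "contact_force": force on the tool from outside, world axes, zero at the start; "wrist_torque": the same for the moment, N m; "width": opening from 0.0 (shut) to 1.0 (fully open); "grip_force": force on a finger pad.
Only numpy, scipy, OpenCV 4.12 (cv2) and the standard library are available. Lean on these libraries where they do the work, as an engineer would, in place of code of your own. Each camera call takes 0.05 s, during which the arm holds its last target. There are 200 camera calls.

TASK

Put the plaster mould to dry: slide it up against the front edge of the slatted rack and tip it over that edge, so that it lies flat on the slats, square to the rack and near the middle of its width, with its pouring hole facing the blower and its old underside close to the rack's front edge. Then start the dryer by pressing the round key, the bar key and the square key on the console, in that order, one at a time, each fully down for half a second and then let up. Do not press the cross-shaped stop key, and leave the jar, bowl and beaker where they are.

Things in the scene. Friction and masses are not known exactly. Their poses are not given: they have to be found in the camera images.
- rack: Low slatted wooden drying rack fixed on the bench, a grey warm-air blower along its far end. Origin: on the bench under the slats' centre; z up, x from the front edge to the blower. Slats: top 12 mm above the bench, x -80 to +80 mm, y -120 to +120 mm, 24 mm wide along y with 10 mm gaps. Blower: x +85 to +155 mm, 85 mm high.
- rack_edge (a point): Top middle of the rack's front edge, 80 mm from its origin along -x, 12 mm up: an upright step along y, the fence. With the mould's +x face against it, push near the mould's top in an arc about this edge, rising with the near face (a level push jams). Past about 60 degrees the mould falls flat onto the slats by itself, its old underside about 12 to 25 mm in front of the edge.
- mould: Off-white plaster block, 90 (x) x 120 (y) x 112 mm high (z), 0.6 to 1.2 kg, too thick to grip. Starts upright on the bench 20 to 50 mm short of the rack's edge, its +x face towards it, turned up to 0.12 rad. Origin: centre of its starting underside; z towards the pouring hole. Pushed low (contact up to 40 mm high) it slides; pushed high (80 mm or more) it may tip at once.
- mould_hole (a point): Centre of the mouth of the round pouring hole (46 mm diameter, 20 mm deep) in the mould's top, 112 mm from the mould's origin along its z.
- console: The dryer's control console: grey box 190 x 190 x 40 mm fixed on the bench to the left of the rack. Origin: centre of its underside. Four keys stand on its top in a square of 84 mm pitch (x, y = +-42 mm); which key is where varies. All are white caps on black plates, told apart only by shape.
- round_key_top (a point): Centre of the top of the round cap, 56 mm diameter; 61 mm above the bench, standing 15 mm proud of its plate.
- round_key (a joint): Spring key, pressed straight down; value 0 = up, 0.006 m = fully down. It starts to move at 1.5 N, needs 5 N to be fully down, and springs back when let go.
- bar_key_top (a point): Centre of the top of the narrow oblong bar cap, 24 x 66 mm (long side along the console's y); 61 mm above the bench, standing 15 mm proud of its plate.
- bar_key (a joint): Spring key, pressed straight down; value 0 = up, 0.006 m = fully down. It starts to move at 1.5 N, needs 5 N to be fully down, and springs back when let go.
- square_key_top (a point): Centre of the top of the square cap, 42 x 42 mm; 61 mm above the bench, standing 15 mm proud of its plate.
- square_key (a joint): Spring key, pressed straight down; value 0 = up, 0.006 m = fully down. It starts to move at 1.5 N, needs 5 N to be fully down, and springs back when let go.
- cross_key_top (a point): Centre of the top of the cross-shaped cap, 60 mm across, arms 18 mm wide: the stop key, not to be pressed; 61 mm above the bench, standing 15 mm proud of its plate.
- cross_key (a joint): Spring key, pressed straight down; value 0 = up, 0.006 m = fully down. It starts to move at 1.5 N, needs 5 N to be fully down, and springs back when let go.
- jar: Bystander: glass jar, 72 mm diameter, 110 mm high; origin at the centre of its underside.
- bowl: Bystander: terracotta bowl, 124 mm across, 55 mm high; origin at the centre of its underside.
- beaker: Bystander: white ceramic beaker, 80 mm diameter, 100 mm high; origin at the centre of its underside.
Mind the look-alikes: they are no part of the job. Leave any purple or red look-alike of the mould alone.

How it is judged:
By the outcome, as a careful person would: the job done as asked, in the order asked, and still so for the second after the job is handed in, with the robot touching nothing.
It also fails if it takes over 67 s, if anything falls off the work surface, if the arm or the gripper's body presses on something with over 40 N, if the wrist force passes 120 N, or if a joint passes its speed limit or range.

## Working session

There is one attempt and no reset: what is moved stays moved. The work goes in short steps, Python scripts to look and compute and a tool call to move; the robot and the scene stay as the last step left them, time stands still between calls to the robot, and variables do not carry over. Pictures are saved under pics/ and viewed, at most 10 in all, crops included, and the job is handed in when it is done.

Besides the shell and the picture viewer there is one more tool, called after "Call:" as name(argument=value, ...) on one line, values as JSON. jog_arm: Moves the arm, as the interface text tells. Shifts and turns lie within -1 to 1; 1 stands for 250 mm of shift or pi rad of turn. Its arguments: {"type":"object","properties":{"steps":{"type":"array","items":{"type":"array","items":{"type":"number"}}}},"required":["steps"]}

```bash
mkdir -p pics; ls; python3 - <<'E'
from bench import *
import cv2
for n in("scene","side"):
    cv2.imwrite(f"pics/{n}0.png",capture(n)[:,:,::-1]); print(calibration(n))
s=sense();print(s['clock'],s['tool_pos'],s['eef_rot'],s['contact_force'],hold_point_z)
E
```

```text
pics
{'fx': 506.87537067858426, 'fy': 506.87537067858426, 'cx': 279.7883546752634, 'cy': 207.69860981340102, 'rvec': array([ 1.77813891,  1.54615086, -0.78297383]), 'tvec': array([-0.05927365, -0.24614531,  2.31979267])}
{'fx': 516.4525143965479, 'fy': 516.4525143965479, 'cx': 276.8459903955316, 'cy': 211.24843425936064, 'rvec': array([ 0.81523057, -2.4901215 ,  1.1715394 ]), 'tvec': array([0.43374611, 0.28624362, 1.71166022])}
0.1 [ 6.24810277e-01 -3.09167113e-05  4.03899652e-01] [[-1.48123107e-05  9.99998910e-01 -1.47624681e-03]
 [ 9.99999994e-01  1.46512774e-05 -1.09093642e-04]
 [-1.09071894e-04 -1.47624841e-03 -9.99998904e-01]] [-0.05996132  0.31627144 -0.06715124] 0.1633
```

View pics/scene0.png

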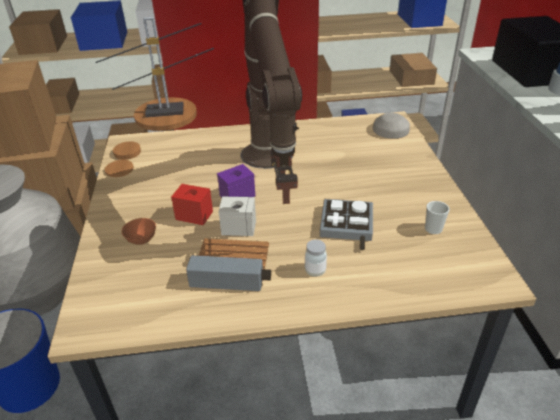

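View pics/side0.png

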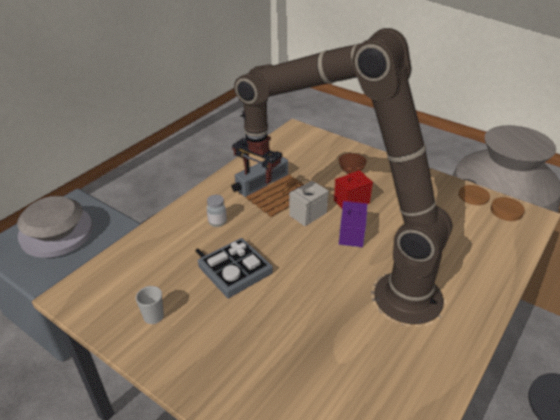

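Scene view: the white mould is at (237,216), the rack at (235,250), and the blower at (226,273). The purple look-alike is at (237,183), the red one at (192,204), and the console at (347,218). The white block is the mould because it is off-white and stands in front of the rack. I'll confirm with an enlarged crop.

```bash
python3 - <<'E'
import cv2,numpy as np
a=cv2.imread("pics/scene0.png");b=cv2.imread("pics/side0.png")
f=lambda i,x,y,w,h:cv2.resize(i[y:y+h,x:x+w],(400,300),interpolation=cv2.INTER_CUBIC)
cv2.imwrite("pics/c1.png",np.vstack([np.hstack([f(a,165,160,140,105),f(a,310,185,80,60)]),np.hstack([f(b,230,150,140,105),f(b,190,225,92,69)])]))
E
cat > h.py <<'E'
import numpy as np,cv2
from bench import *
def cam(n):
    c=calibration(n);R=cv2.Rodrigues(np.array(c['rvec']))[0];t=np.array(c['tvec'])
    K=np.array([[c['fx'],0,c['cx']],[0,c['fy'],c['cy']],[0,0,1]]);return K,R,t
def ray(n,uv,z,C=None):
    K,R,t=C or cam(n);o=-R.T@t
    d=(R.T@np.linalg.inv(K)@np.c_[np.atleast_2d(uv),np.ones(len(np.atleast_2d(uv)))].T).T
    return o+d*((z-o[2])/d[:,2])[:,None]
def proj(n,p,C=None):
    K,R,t=C or cam(n);q=(K@(R@np.atleast_2d(p).T+t[:,None])).T;return q[:,:2]/q[:,2:]
E
```

```text
(no output)
```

View pics/c1.png

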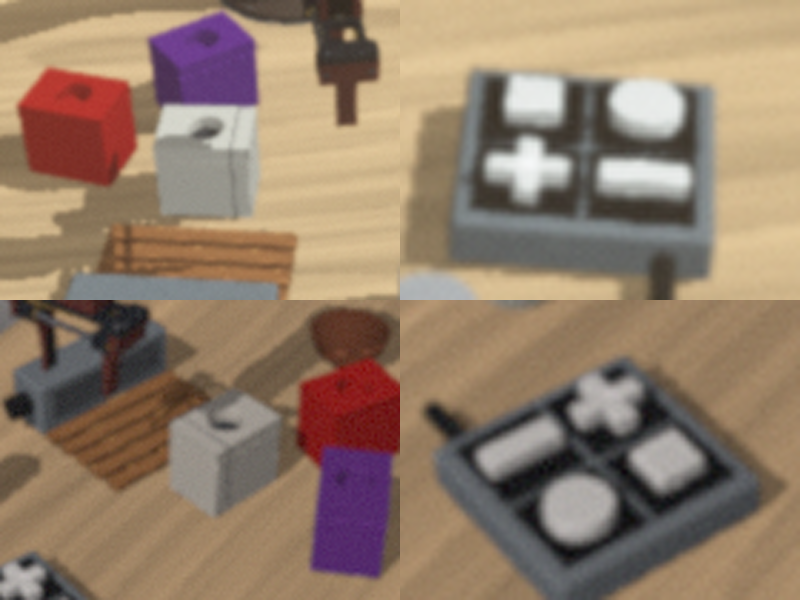

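The crop confirms it: the white block has the hole on top and faces the rack, and purple and red are the look-alikes. On the console in the scene view, square is top-left, round top-right, cross bottom-left and bar bottom-right.

```bash
python3 - <<'E'
from h import *
np.set_printoptions(precision=4,suppress=True)
for n in("scene","side"):
    K,R,t=cam(n);print(n,-R.T@t)
def S(p,o,s):return np.array(o)+np.array(p)/s
s1=400/140
mt=S([(160,104),(258,106),(254,149),(156,147)],(165,160),s1);print("mould top scene",ray("scene",mt,.112))
print("hole scene",ray("scene",S([(208,128)],(165,160),s1),.112))
mt=S([(170,127),(220,152),(280,128),(228,90)],(230,150),s1);print("mould top side",ray("side",mt,.112))
print("hole side",ray("side",S([(228,116)],(230,150),s1),.112))
print("rack front scene",ray("scene",S([(113,225),(298,234)],(165,160),s1),.012))
print("rack side near corner, far",ray("side",S([(122,189),(210,90),(45,132)],(230,150),s1),.012))
print("keys scene sq,ro,cr,bar",ray("scene",S([(134,95),(246,97),(128,165),(243,172)],(310,185),5),.061))
s2=400/92
print("keys side",ray("side",S([(267,154),(178,204),(206,100),(118,142)],(190,225),s2),.061))
# masks: contours
for n in("scene","side"):
    im=cv2.imread(f"pics/{n}0.png");h=cv2.cvtColor(im,cv2.COLOR_BGR2HSV)
    m=cv2.inRange(h,(120,80,30),(150,255,255));c=max(cv2.findContours(m,0,2)[0],key=cv2.contourArea)
    b=cv2.approxPolyDP(c,3,True)[:,0];print("purple",n,b.tolist(),ray(n,b,.0)[:,:2].tolist(),ray(n,b,.112)[:,:2].tolist())
E
```

```text
scene [ 1.9788 -0.1659  1.2257]
side [-0.3315  1.1698  1.3121]
mould top scene [[ 0.4491 -0.2152  0.112 ]
 [ 0.4736 -0.0897  0.112 ]
 [ 0.5623 -0.1027  0.112 ]
 [ 0.539  -0.2235  0.112 ]]
hole scene [[ 0.5102 -0.1567  0.112 ]]
mould top side [[ 0.5573 -0.107   0.112 ]
 [ 0.4738 -0.1018  0.112 ]
 [ 0.4378 -0.1912  0.112 ]
 [ 0.5409 -0.2217  0.112 ]]
hole side [[ 0.5082 -0.1725  0.112 ]]
rack front scene [[ 0.5628 -0.2886  0.012 ]
 [ 0.6161 -0.0572  0.012 ]]
rack side near corner, far [[ 0.6042 -0.0614  0.012 ]
 [ 0.6352 -0.3219  0.012 ]
 [ 0.7697 -0.0983  0.012 ]]
keys scene sq,ro,cr,bar [[0.4971 0.214  0.061 ]
 [0.5127 0.2963 0.061 ]
 [0.5784 0.1917 0.061 ]
 [0.5993 0.2719 0.061 ]]
keys side [[0.4872 0.216  0.061 ]
 [0.5086 0.2985 0.061 ]
 [0.5652 0.1969 0.061 ]
 [0.5907 0.2749 0.061 ]]
purple scene [[252, 173], [243, 165], [218, 173], [221, 195], [254, 195]] [[0.14507426839744797, -0.08045572289188639], [0.07508835622534504, -0.1146364110084917], [0.12104904119137938, -0.22687710034506894], [0.285525909877554, -0.21982983394398084], [0.3070679723297671, -0.08598782604880273]] [[0.31262454669522133, -0.08826251266276038], [0.24903343462828587, -0.11932001982510099], [0.2907945687999889, -0.22130497697648444], [0.4402427457891054, -0.214901638167738], [0.45981645233997415, -0.09328913274813155]]
purple side [[344, 202], [339, 243], [361, 246], [366, 205]] [[0.4313898136045297, -0.31573988340278114], [0.32112366218664673, -0.09356202618611231], [0.24723541876398186, -0.12739121825648447], [0.3494747655661819, -0.3512056310304714]] [[0.36627195352063174, -0.18892854362975697], [0.2654183601935431, 0.014283729310602844], [0.19783737765284087, -0.01665772947595978], [0.2913493518337407, -0.22136685803803657]]
```

Call:
jog_arm(steps=[[-1, -0.544, -0.788, 0, -0.429], [-1, -0.544, -0.788, 0, -0.429], [-1, -0.544, -0.788, 0, -0.429], [-1, -0.544, -0.788, 0, -0.429], [-1, -0.544, -0.788, 0, -0.429], [-1, -0.544, -0.788, 0, -0.429], [-1, -0.544, -0.788, 0, -0.429], [-1, -0.544, -0.788, 0, -0.429], [-1, -0.544, -0.788, 0, -0.429], [-1, -0.544, -0.788, 0, -0.429], [-1, -0.544, -0.788, 0, -0.429], [-1, -0.544, -0.788, 0, -0.429]])

```text
clock: 1.3
tool_pos: [0.428, -0.136, 0.4045]
eef_rot: [[-0.974, 0.225, -0.0], [0.225, 0.974, 0.0], [0.0, 0.0, -1.0]]
contact_force: [0.2, -0.2, -0.4]
width: 0.999
grip_force: 0.0
```

```bash
python3 - <<'E'
from h import *
np.set_printoptions(precision=4,suppress=True)
import pickle
C=cam("wrist");im=capture("wrist");pickle.dump((C,im),open("w1.pkl","wb"))
K,R,t=C;print(-R.T@t,R)
cv2.imwrite("pics/w1.png",im[:,:,::-1])
s=sense();print(s['clock'],s['tool_pos'],s['eef_rot'],s['joint_positions'])
E
```

```text
[ 0.3463 -0.1168  0.3849] [[ 0.2239  0.9746 -0.0012]
 [ 0.9285 -0.213   0.3042]
 [ 0.2962 -0.0693 -0.9526]]
1.35 [ 0.428  -0.136   0.4046] [[-0.9746  0.2238 -0.0002]
 [ 0.2238  0.9746  0.0001]
 [ 0.0002  0.     -1.    ]] [ 0.3048  0.1152 -0.114   1.9951  0.0152  1.0323  1.5288]
```

View pics/w1.png

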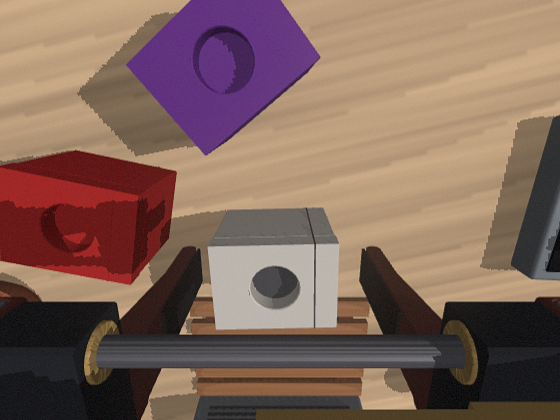

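Wrist view: the mould's top corners are (209,248), (338,242), (338,326) and (215,329), with the hole at (275,287). The foot of its near face runs (228,209)–(324,208). The rack's slat ends are at u≈191 and 368, v≈300–395. The purple block's nearest corner is (206,155).

```bash
python3 - <<'E'
from h import *
import pickle
np.set_printoptions(precision=4,suppress=True)
C,im=pickle.load(open("w1.pkl","rb"))
T=ray("w",[(209,248),(338,242),(338,326),(215,329)],.112,C);print("top",T,T[:,:2].mean(0))
print("hole",ray("w",(275,287),.112,C),"foot",ray("w",[(228,209),(324,208)],0,C))
print("purple",ray("w",[(206,155),(320,57),(127,65)],.112,C))
print("rack",ray("w",[(191,299),(369,299),(192,318),(368,318),(195,395),(362,393)],.012,C))
hs=cv2.cvtColor(im,cv2.COLOR_RGB2HSV)
for u in (200,350,358,364):print(u,[tuple(hs[v,u]) for v in range(288,334,3)])
E
```

```text
top [[ 0.4531 -0.2088  0.112 ]
 [ 0.4736 -0.0928  0.112 ]
 [ 0.5628 -0.1084  0.112 ]
 [ 0.539  -0.2284  0.112 ]] [ 0.5071 -0.1596]
hole [[ 0.506  -0.1592  0.112 ]] foot [[ 0.4515 -0.2083  0.    ]
 [ 0.4768 -0.0921  0.    ]]
purple [[ 0.3712 -0.1867  0.112 ]
 [ 0.319  -0.0799  0.112 ]
 [ 0.2912 -0.2259  0.112 ]]
rack [[ 0.5573 -0.2868  0.012 ]
 [ 0.6096 -0.0583  0.012 ]
 [ 0.5857 -0.2945  0.012 ]
 [ 0.6385 -0.0638  0.012 ]
 [ 0.7139 -0.3307  0.012 ]
 [ 0.7648 -0.091   0.012 ]]
200 [(np.uint8(15), np.uint8(84), np.uint8(191)), (np.uint8(16), np.uint8(84), np.uint8(182)), (np.uint8(16), np.uint8(83), np.uint8(184)), (np.uint8(14), np.uint8(102), np.uint8(100)), (np.uint8(12), np.uint8(119), np.uint8(77)), (np.uint8(12), np.uint8(129), np.uint8(132)), (np.uint8(13), np.uint8(128), np.uint8(141)), (np.uint8(12), np.uint8(132), np.uint8(137)), (np.uint8(13), np.uint8(131), np.uint8(144)), (np.uint8(12), np.uint8(133), np.uint8(142)), (np.uint8(16), np.uint8(87), np.uint8(135)), (np.uint8(10), np.uint8(113), np.uint8(70)), (np.uint8(12), np.uint8(128), np.uint8(137)), (np.uint8(12), np.uint
[... 1612 characters left out ...]
), np.uint8(39)), (np.uint8(11), np.uint8(69), np.uint8(52)), (np.uint8(16), np.uint8(83), np.uint8(184)), (np.uint8(15), np.uint8(95), np.uint8(116)), (np.uint8(12), np.uint8(119), np.uint8(86)), (np.uint8(13), np.uint8(132), np.uint8(133)), (np.uint8(13), np.uint8(129), np.uint8(136)), (np.uint8(12), np.uint8(129), np.uint8(138)), (np.uint8(12), np.uint8(131), np.uint8(144)), (np.uint8(12), np.uint8(129), np.uint8(144)), (np.uint8(15), np.uint8(90), np.uint8(141)), (np.uint8(13), np.uint8(132), np.uint8(83)), (np.uint8(12), np.uint8(131), np.uint8(136)), (np.uint8(12), np.uint8(130), np.uint8(135)), (np.uint8(12), np.uint8(131), np.uint8(136)), (np.uint8(12), np.uint8(132), np.uint8(149))]
```

```bash
python3 - <<'E'
import pickle,cv2
C,im=pickle.load(open("w1.pkl","rb"))
cv2.imwrite("pics/w1c.png",cv2.resize(im[230:410,170:400,::-1],(766,600),interpolation=cv2.INTER_CUBIC))
E
```

```text
(no output)
```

View pics/w1c.png

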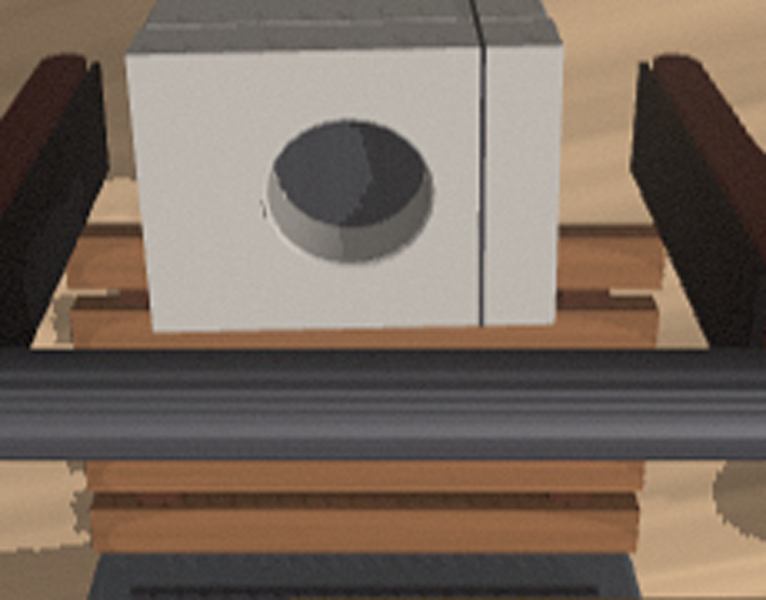

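Call:
jog_arm(steps=[[-1, -0.052, -0.02, 0.15, 0], [-1, -0.052, -0.02, 0.3, 0], [-1, -0.052, -0.02, 0.45, 0], [-1, -0.052, -0.02, 0.6, 0], [-1, -0.052, -0.02, 0.7, 0], [-1, -0.052, -0.02, 0.734, 0], [-1, -0.052, -0.02, 0.734, 0], [-1, -0.082, -0.02, 0.734, 0], [-1, -0.1, -0.02, 0.734, 0], [-1, -0.115, -0.02, 0.734, 0], [-1, -0.13, -0.02, 0.734, 0], [-1, -0.145, -0.02, 0.734, 0], [-1, -0.16, -0.02, 0.734, 0], [-1, -0.16, -0.02, 0.734, 0]])

```text
clock: 2.75
tool_pos: [0.4656, -0.1498, 0.2217]
eef_rot: [[-0.975, 0.222, -0.001], [0.222, 0.975, 0.0], [0.001, -0.0, -1.0]]
contact_force: [-3.4, 0.7, -0.8]
width: 0.999
grip_force: 1.9
```

Call:
jog_arm(steps=[[-1, -0.015, 0, 0, 0], [-1, -0.03, 0, 0, 0], [-1, -0.045, 0, 0, 0], [-1, -0.06, 0, 0, 0], [-1, -0.07, 0, 0, 0], [-1, -0.07, 0, 0, 0]])

```text
clock: 3.35
tool_pos: [0.4832, -0.1538, 0.2213]
eef_rot: [[-0.975, 0.221, 0.0], [0.221, 0.975, -0.0], [-0.0, -0.0, -1.0]]
contact_force: [-3.8, 0.4, -0.9]
width: 1.0
grip_force: 1.9
```

```bash
python3 - <<'E'
from h import *
import pickle
C=cam("wrist");im=capture("wrist");pickle.dump((C,im),open("w2.pkl","wb"))
a=capture("side");
cv2.imwrite("pics/w2.png",np.hstack([cv2.resize(im[100:],(400,229)),cv2.resize(a[130:250,200:410],(400,229),interpolation=cv2.INTER_CUBIC)])[:,:,::-1])
E
```

```text
(no output)
```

View pics/w2.png

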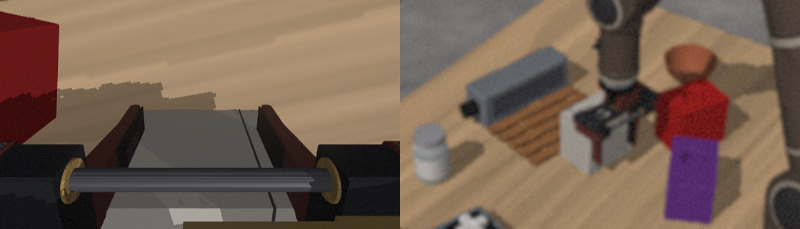

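The left half (wrist) shows both fingers behind the mould's near face. The right half (side) shows the mould a few millimetres short of the rack edge, with nothing disturbed. I'll go on until the force rises.

Call:
jog_arm(steps=[[-1, -0.006, 0, 0, 0], [-1, -0.012, 0, 0, 0], [-1, -0.016, 0, 0, 0], [-1, -0.016, 0, 0, 0]])

```text
clock: 3.85
tool_pos: [0.4867, -0.1545, 0.2211]
eef_rot: [[-0.975, 0.221, -0.0], [0.221, 0.975, 0.0], [0.0, -0.0, -1.0]]
contact_force: [-4.4, 2.0, -0.3]
width: 0.997
grip_force: 2.3
```

Call:
jog_arm(steps=[[-1, -0.004, 0, 0, 0], [-1, -0.008, 0, 0, 0], [-1, -0.008, 0, 0, 0]])

```text
clock: 4.15
tool_pos: [0.4874, -0.1546, 0.2213]
eef_rot: [[-0.975, 0.221, -0.004], [0.221, 0.975, 0.001], [0.004, -0.0, -1.0]]
contact_force: [-12.7, 4.0, 8.9]
width: 1.004
grip_force: 6.4
```

Call:
jog_arm(steps=[[-1, -0.004, 0, 0, 0], [-1, -0.008, 0, 0, 0], [-1, -0.008, 0, 0, 0]])

```text
clock: 4.45
tool_pos: [0.4882, -0.1548, 0.2211]
eef_rot: [[-0.975, 0.222, -0.007], [0.222, 0.975, 0.001], [0.007, -0.0, -1.0]]
contact_force: [-17.6, 5.8, 15.4]
width: 1.001
grip_force: 9.3
```

The mould is against the fence. I'll back off, rise and make contact high.

Call:
jog_arm(steps=[[-1, 0.016, 0, 0, 0], [-1, 0.032, 0, 0, 0], [-1, 0.032, 0, -0.08, 0], [-1, 0.032, 0, -0.16, 0], [-1, 0.032, 0, -0.243, 0], [-1, 0.032, 0, -0.243, 0], [-1, 0.02, 0, -0.243, 0], [-1, 0.012, 0, -0.243, 0], [-1, 0.006, 0, -0.243, 0], [-1, 0.006, 0, -0.243, 0]])

```text
clock: 5.45
tool_pos: [0.4879, -0.1548, 0.2804]
eef_rot: [[-0.975, 0.221, -0.006], [0.221, 0.975, 0.001], [0.006, -0.0, -1.0]]
contact_force: [-6.9, 2.4, 6.2]
width: 1.001
grip_force: 4.1
```

Call:
jog_arm(steps=[[-1, -0.016, 0, -0.015, 0], [-1, -0.032, 0, -0.03, 0], [-1, -0.049, 0, -0.044, 0], [-1, -0.066, 0, -0.057, 0], [-1, -0.085, 0, -0.07, 0], [-1, -0.104, 0, -0.081, 0], [-1, -0.104, 0, -0.081, 0]])

```text
clock: 6.15
tool_pos: [0.5152, -0.1609, 0.3019]
eef_rot: [[-0.975, 0.221, 0.0], [0.221, 0.975, 0.0], [-0.0, 0.0, -1.0]]
contact_force: [-3.9, 0.9, 3.0]
width: 0.998
grip_force: 1.9
```

```bash
python3 - <<'E'
from h import *
import pickle
a=capture("side");b=capture("scene")
cv2.imwrite("pics/t1.png",np.hstack([cv2.resize(a[130:250,200:360],(400,300),interpolation=cv2.INTER_CUBIC),cv2.resize(b[160:295,160:340],(400,300),interpolation=cv2.INTER_CUBIC)])[:,:,::-1])
E
```

```text
(no output)
```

View pics/t1.png

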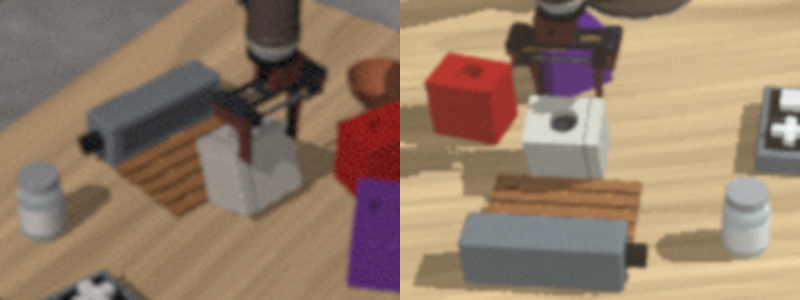

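The side view (left half) shows the mould tipped about 15° on the rack edge, with the fingers on its near face. Continuing the arc.

Call:
jog_arm(steps=[[-1, -0.019, 0, -0.011, 0], [-1, -0.038, 0, -0.021, 0], [-1, -0.058, 0, -0.03, 0], [-1, -0.079, 0, -0.038, 0], [-1, -0.1, 0, -0.045, 0], [-1, -0.121, 0, -0.052, 0], [-1, -0.142, 0, -0.057, 0], [-1, -0.164, 0, -0.062, 0], [-1, -0.186, 0, -0.065, 0], [-1, -0.207, 0, -0.068, 0], [-1, -0.229, 0, -0.069, 0], [-1, -0.251, 0, -0.07, 0], [-1, -0.251, 0, -0.07, 0]])

```text
clock: 7.55
tool_pos: [0.5766, -0.1748, 0.3196]
eef_rot: [[-0.975, 0.221, 0.001], [0.221, 0.975, -0.0], [-0.001, 0.0, -1.0]]
contact_force: [0.3, -0.2, 0.4]
width: 1.0
grip_force: 0.0
```

```bash
python3 - <<'E'
from h import *
a=capture("side");b=capture("scene")
cv2.imwrite("pics/t2.png",np.hstack([cv2.resize(a[130:250,200:360],(400,300),interpolation=cv2.INTER_CUBIC),cv2.resize(b[160:295,160:340],(400,300),interpolation=cv2.INTER_CUBIC)])[:,:,::-1])
E
```

```text
(no output)
```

View pics/t2.png

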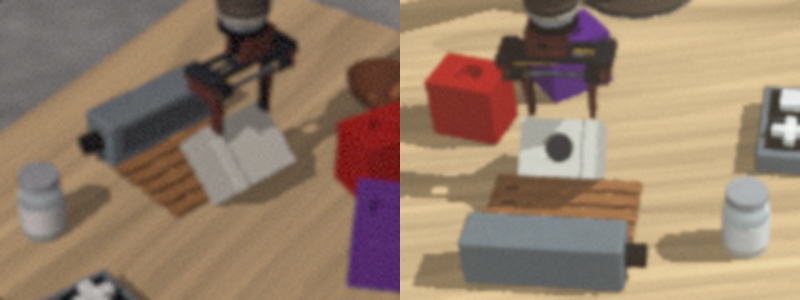

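It is tipped to about 45° and near balance, with the hole facing the blower. Finishing the arc, then clearing upward.

Call:
jog_arm(steps=[[-1, -0.022, 0, 0, 0], [-1, -0.043, 0, 0.001, 0], [-1, -0.065, 0, 0.003, 0], [-1, -0.087, 0, 0.006, 0], [-1, -0.108, 0, 0.011, 0], [-1, -0.13, 0, 0.016, 0], [-1, -0.151, 0, 0.022, 0], [-1, -0.172, 0, 0.028, 0], [-1, -0.185, 0, 0.033, 0], [-1, -0.185, 0, 0.033, 0], [-1, -0.185, 0, 0.033, 0], [-1, -0.185, 0, 0.033, 0], [-1, -0.185, 0, -0.1, 0], [-1, -0.185, 0, -0.25, 0], [-1, -0.185, 0, -0.25, 0]])

```text
clock: 9.15
tool_pos: [0.622, -0.1852, 0.3879]
eef_rot: [[-0.975, 0.221, 0.009], [0.221, 0.975, -0.002], [-0.009, -0.0, -1.0]]
contact_force: [0.3, -0.5, -0.5]
width: 0.997
grip_force: 0.0
```

```bash
python3 - <<'E'
from h import *
import pickle
np.set_printoptions(precision=4,suppress=True)
C=cam("wrist");im=capture("wrist");pickle.dump((C,im),open("w3.pkl","wb"))
a=capture("side");b=capture("scene")
f=lambda i:cv2.resize(i,(400,300),interpolation=cv2.INTER_CUBIC)
z=np.zeros((300,400,3),np.uint8)
cv2.imwrite("pics/t3.png",np.vstack([np.hstack([f(a[130:250,200:360]),f(b[160:295,160:340])]),np.hstack([f(im),z])])[:,:,::-1])
E
```

```text
(no output)
```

View pics/t3.png

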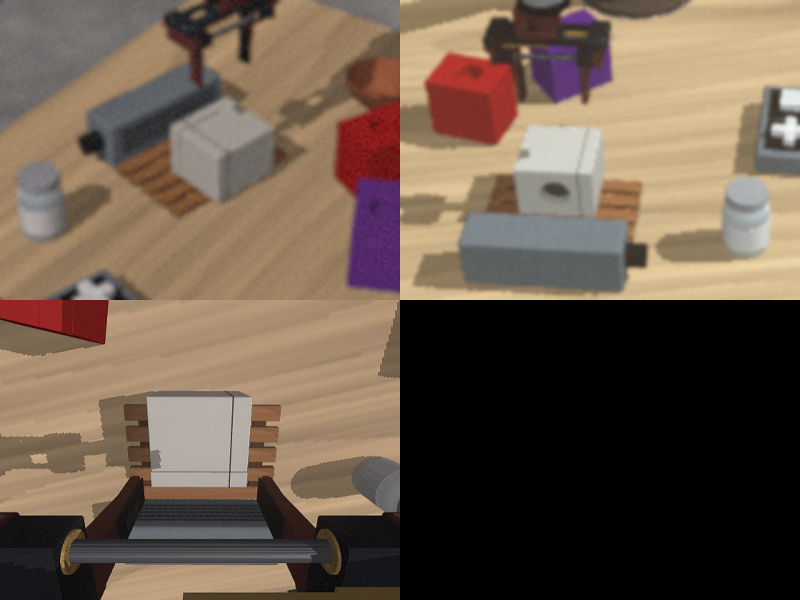

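Wrist and side views agree: the mould lies flat on the slats, square, with its hole towards the blower and its underside just in front of the edge. Moving on to the console with the fingers shut.

Call:
jog_arm(steps=[[1, 0.12, 0.2, -0.02, 0], [1, 0.24, 0.4, -0.02, 0], [1, 0.36, 0.6, -0.02, 0], [1, 0.48, 0.8, -0.02, 0], [1, 0.618, 1, -0.02, 0], [1, 0.618, 1, -0.02, 0]])

```text
clock: 9.9
tool_pos: [0.5239, 0.0953, 0.3859]
eef_rot: [[-0.975, 0.22, -0.002], [0.22, 0.975, -0.0], [0.002, -0.001, -1.0]]
contact_force: [0.1, 0.2, 0.5]
width: 0.494
grip_force: 0.0
```

Call:
jog_arm(steps=[[1, 0, 0.2, 0, 0], [1, 0, 0.4, 0, 0], [1, 0, 0.604, 0, 0], [1, 0, 0.604, 0, 0], [1, 0, 0.604, 0, 0], [1, 0, 0.604, 0, 0], [1, 0, 0.604, 0, 0]])

```text
clock: 10.6
tool_pos: [0.5591, 0.2385, 0.3868]
eef_rot: [[-0.975, 0.223, -0.001], [0.223, 0.975, -0.001], [0.0, -0.001, -1.0]]
contact_force: [0.3, 0.1, 1.3]
width: 0.007
grip_force: 0.0
```

```bash
python3 - <<'E'
from h import *
import pickle
np.set_printoptions(precision=4,suppress=True)
C,im=pickle.load(open("w3.pkl","rb"))
T=ray("w",np.array([(148,97),(252,100),(249,187),(150,187)])*1.4,.102,C)[:,:2]
ex=np.array([.9747,-.2238]);ey=np.array([.2238,.9747]);E=np.array([.5865,-.173])
print("mould in rack-edge frame",np.c_[(T-E)@ex,(T-E)@ey])
C=cam("wrist");s=sense();im=capture("wrist");pickle.dump((C,im),open("w4.pkl","wb"))
cv2.imwrite("pics/w4.png",im[:,:,::-1]);print(s['tool_pos'],s['joint_positions'])
h=cv2.cvtColor(im,cv2.COLOR_RGB2HSV);m=cv2.inRange(h,(0,0,185),(180,35,255))
for c in cv2.findContours(m,0,2)[0]:
    A=cv2.contourArea(c)
    if A>400:
        r=cv2.minAreaRect(c);print(A,A/cv2.contourArea(cv2.convexHull(c)),r,ray("w",r[0],.061,C))
E
```

```text
mould in rack-edge frame [[-0.0202 -0.0626]
 [-0.0173  0.0539]
 [ 0.0913  0.0579]
 [ 0.0918 -0.0676]]
[0.5591 0.2385 0.3868] [-0.3057  0.4112 -0.2397  1.6487  0.1077  1.0956  0.7698]
1277.5 0.958005249343832 ((323.7587585449219, 218.80723571777344), (63.979393005371094, 21.432416915893555), 2.6025619506835938) [[0.5922 0.2747 0.061 ]]
1496.0 0.6548478879404683 ((240.249755859375, 214.76161193847656), (51.687042236328125, 49.54985427856445), 46.332218170166016) [[0.5696 0.1947 0.061 ]]
1892.5 0.9645769622833843 ((240.88302612304688, 128.86009216308594), (45.070220947265625, 45.4639778137207), 1.7357045412063599) [[0.4896 0.2168 0.061 ]]
2665.0 0.9857592010356945 ((331.5, 133.5), (59.0, 57.0), 90.0) [[0.5121 0.2968 0.061 ]]
```

View pics/w4.png

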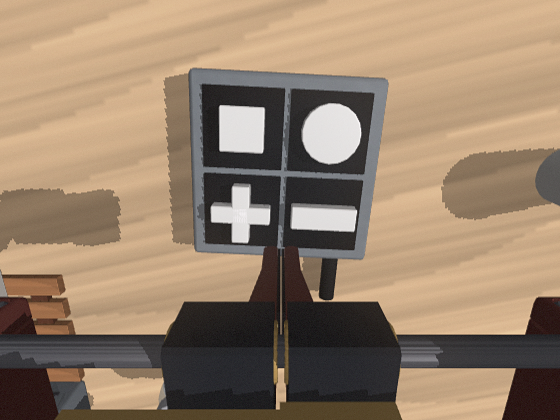

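The wrist view shows the keys: round (331,133), bar (324,219), square (241,129), cross (240,215). Pressing round first.

Call:
jog_arm(steps=[[1, 0.12, 0.09, 0.15, 0], [1, 0.238, 0.186, 0.3, 0], [1, 0.238, 0.186, 0.42, 0], [1, 0.238, 0.186, 0.5, 0], [1, 0.238, 0.186, 0.52, 0], [1, 0.238, 0.186, 0.54, 0], [1, 0.238, 0.186, 0.56, 0], [1, 0.238, 0.186, 0.575, 0], [1, 0.238, 0.186, 0.59, 0], [1, 0.238, 0.186, 0.6, 0], [1, 0.238, 0.186, 0.607, 0], [1, 0.238, 0.186, 0.607, 0], [1, 0.238, 0.186, 0.607, 0]])

```text
clock: 11.95
tool_pos: [0.5117, 0.2988, 0.2359]
eef_rot: [[-0.975, 0.221, 0.001], [0.221, 0.975, 0.0], [-0.001, 0.001, -1.0]]
contact_force: [1.3, -1.0, 3.7]
width: 0.008
grip_force: 2.0
```

Call:
jog_arm(steps=[[1, 0, 0, 0.006, 0], [1, 0, 0, 0.012, 0], [1, 0, 0, 0.016, 0], [1, 0, 0, 0.016, 0]])

```text
clock: 12.35
tool_pos: [0.5116, 0.2989, 0.234]
eef_rot: [[-0.975, 0.222, 0.002], [0.222, 0.975, 0.0], [-0.002, 0.001, -1.0]]
contact_force: [-4.9, -6.3, 25.3]
width: -0.0
grip_force: 12.7
```

Call:
jog_arm(steps=[[1, 0, 0, 0, 0], [1, 0, 0, 0, 0], [1, 0, 0, 0, 0], [1, 0, 0, 0, 0], [1, 0, 0, 0, 0], [1, 0, 0, 0, 0], [1, 0, 0, -0.05, 0], [1, 0, 0, -0.12, 0], [1, 0, 0, -0.2, 0], [1, -0.17, -0.012, -0.2, 0], [1, -0.335, -0.024, -0.2, 0], [1, -0.335, -0.024, -0.2, 0], [1, -0.335, -0.024, -0.2, 0]])

```text
clock: 13.65
tool_pos: [0.5916, 0.2739, 0.2803]
eef_rot: [[-0.975, 0.223, -0.002], [0.223, 0.975, -0.0], [0.002, -0.001, -1.0]]
contact_force: [-1.4, 0.2, -0.6]
width: 0.006
grip_force: 0.0
```

Call:
jog_arm(steps=[[1, 0, 0, 0.06, 0], [1, 0, 0, 0.09, 0], [1, 0, 0, 0.12, 0], [1, 0, 0, 0.14, 0], [1, 0, 0, 0.16, 0], [1, 0, 0, 0.175, 0], [1, 0, 0, 0.187, 0], [1, 0, 0, 0.194, 0], [1, 0, 0, 0.198, 0], [1, 0, 0, 0.198, 0]])

```text
clock: 14.65
tool_pos: [0.5913, 0.2747, 0.2342]
eef_rot: [[-0.975, 0.221, 0.0], [0.221, 0.975, 0.0], [-0.0, 0.0, -1.0]]
contact_force: [-7.1, -2.7, 18.1]
width: 0.007
grip_force: 9.0
```

Call:
jog_arm(steps=[[1, 0, 0, 0, 0], [1, 0, 0, 0, 0], [1, 0, 0, 0, 0], [1, 0, 0, 0, 0], [1, 0, 0, 0, 0], [1, 0, 0, 0, 0], [1, 0, 0, -0.05, 0], [1, 0, 0, -0.12, 0], [1, 0, 0, -0.2, 0], [1, 0.12, -0.11, -0.2, 0], [1, 0.24, -0.21, -0.2, 0], [1, 0.343, -0.314, -0.2, 0], [1, 0.343, -0.314, -0.2, 0], [1, 0.343, -0.314, -0.2, 0]])

```text
clock: 16.05
tool_pos: [0.4908, 0.2167, 0.2827]
eef_rot: [[-0.975, 0.222, 0.002], [0.222, 0.975, 0.0], [-0.002, 0.001, -1.0]]
contact_force: [0.4, 0.5, -0.1]
width: 0.007
grip_force: 0.0
```

Call:
jog_arm(steps=[[1, 0, 0, 0.06, 0], [1, 0, 0, 0.09, 0], [1, 0, 0, 0.12, 0], [1, 0, 0, 0.14, 0], [1, 0, 0, 0.16, 0], [1, 0, 0, 0.175, 0], [1, 0, 0, 0.187, 0], [1, 0, 0, 0.194, 0], [1, 0, 0, 0.199, 0], [1, 0, 0, 0.199, 0]])

```text
clock: 17.05
tool_pos: [0.4907, 0.2171, 0.2341]
eef_rot: [[-0.975, 0.221, 0.001], [0.221, 0.975, 0.0], [-0.001, 0.0, -1.0]]
contact_force: [-6.1, -2.7, 20.1]
width: 0.007
grip_force: 10.2
```

Call:
jog_arm(steps=[[1, 0, 0, 0, 0], [1, 0, 0, 0, 0], [1, 0, 0, 0, 0], [1, 0, 0, 0, 0], [1, 0, 0, 0, 0], [1, 0, 0, 0, 0], [1, 0, 0, -0.05, 0], [1, 0, 0, -0.15, 0], [1, 0, 0, -0.3, 0], [1, 0, 0, -0.5, 0], [1, 0, 0, -0.5, 0], [1, 0, 0, -0.5, 0], [1, 0, 0, -0.5, 0]])

```text
clock: 18.35
tool_pos: [0.4903, 0.2165, 0.3563]
eef_rot: [[-0.975, 0.221, -0.001], [0.221, 0.975, -0.001], [0.001, -0.001, -1.0]]
contact_force: [-0.0, -0.4, 0.4]
width: 0.008
grip_force: 0.0
```

```bash
python3 - <<'E'
from bench import *
s=sense();print(s['clock'],s['tool_pos'],s['contact_force'],abs(s['joint_vel']).max() if hasattr(s['joint_vel'],'max') else s['joint_vel'])
print(job_done())
E
```

```text
18.35 [0.490251   0.21654524 0.35632399] [-0.02833769 -0.39554625  0.35958551] 0.014564250036695911
the job is handed in; nothing more can be done
None
```

I handed in the job at 18.35 s: the mould lies flat and square on the slats, hole facing the blower, about 5 mm off the middle and its underside about 19 mm in front of the edge; the round, bar and square keys were each pressed fully down (18–25 N) and let up in that order, though no verdict was shown.

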